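# Pry the battery cover off an instrument

### The job

Take the flat pry tool from its mat, put its blade into the notch in the end of the instrument and lever up that edge of the snapped-in battery cover until it has popped up on both sides and stays ajar. Then lay the tool back on its mat, take the loose cover off and lay it flat in the parts tray. Leave the other things on the bench where they are.

Things in the scene. Friction and masses are not known exactly. Their poses are not given: they have to be found in the camera images.
- casing: Grey instrument fixed face down on an aluminium cradle: cradle 210 x 120 x 30 mm (x, y, z), case 190 x 100 mm on it, top at z = 90. Origin: centre of the cradle's underside, z up; the notch is in its -x end (x = -95). The cover closes a compartment in its top, flush with the top and the -x end; flat rims (31.5 < |y| < 50, top z = 90) flank it.
- notch (a point): Middle of the outer edge of the notch's sill: (-103, 0, 78) mm in the casing's frame, same axes. The notch is a slot under the cover's edge, 28 mm wide (y), 7 mm high: floor at this height, roof = the shut cover's underside (z = 85), back wall 36 mm in from here (x = -67). The floor sticks 8 mm out of the case as a sill, seen from above; its outer edge is the fulcrum for the blade.
- cover: Snap-in battery cover: black plate 112 x 60 x 5 mm (x, y, z), about 60 g. Origin: middle of the plate's underside, z out of the case, -x to the notch; shut it is at (-39, 0, 85) mm in the casing's frame. Two legs 14 mm long under it (x = -30, y = +-24) are held by sprung catches: about 20 N there frees it; raised 5 mm there, it is pushed on and held ajar, 10 mm up at the legs.
- cover_edge (a point): Middle of the cover's edge over the notch, half way up the plate: (-56, 0, 2.5) mm in the cover's frame. In the casing's frame z = 87.5 mm when shut, about 100 when popped ajar. One leg may come free first: the cover then slopes sideways; lever further until it is level across (y). Then that end stands clear of the rims and can be gripped by its two long sides.
- cover_tongue (a point): End of the tongue at the cover's +x end, (61, 0, -4.5) mm in the cover's frame: the tongue (36 mm wide, 3 mm thick) reaches 5 mm beyond the plate, under a fixed lip of the case. Draw the popped cover 6 to 10 mm towards its -x before lifting it.
- pry_tool: Flat pry tool 180 mm long, 130 g nominal: wooden handle 100 x 20 x 26 mm (x from -90 to +10, full height z 0 to 26), then a flat steel blade 80 mm long, 14 mm wide (y), 3 mm thick (x 10 to 90, z 11.5 to 14.5). Origin: centre of the underside of the whole length; +x towards the blade's tip. Its balance point is near x = -25. It starts lying on the mat, underside down. It is stiff.
- pry_tip (a point): Middle of the end of the blade, (90, 0, 13) mm in the tool's frame.
- tool_mat: Black rubber mat 130 x 210 x 4 mm (x, y, z) fixed to the bench. Origin: centre of its underside. The tool lies on it lengthwise along y, tip towards +y give or take 0.35 rad.
- tray: Aluminium parts tray, fixed, 150 x 170 x 25 mm outside (x, y, z), walls and floor 5 mm, open at the top, empty. Origin: centre of its underside. Tray and mat stand one on the left and one on the right of the instrument, either way round.
- flask: White plastic flask 64 mm across, 160 mm tall; leave it alone. Origin: centre of its underside.
- tin: Open steel tin 70 mm across, 30 mm high; leave it alone. Origin: centre of its underside.
- handset: Black slab handset 75 x 150 x 9 mm lying flat; leave it alone. Origin: centre of its underside.
There are look-alikes about, which are no part of the job. There is more than one size of the casing; the one meant has the size given above. Leave any red look-alike of the cover alone.

How it is judged:
By the outcome, as a careful person would: the job done as asked, in the order asked, and still so for the second after the job is handed in, with the robot touching nothing.
It also fails if it takes over 69 s, if anything falls off the work surface, if the arm or the gripper's body presses on something with over 40 N, if the wrist force passes 120 N, or if a joint passes its speed limit or range.

### The arm

A 6-joint arm with a two-finger parallel gripper is mounted at the origin on the work surface. World frame = base frame: x ahead of the robot, y to its left, z up, the work surface at z = 0. Lengths are in m, angles in degrees, forces in N, time in s.
With the tool pointing down it reaches from about 0.35 to 0.875 m from the base axis. Payload 4.2 kg.
Tool frame: the origin (TCP) lies midway between the tips of the shut fingers; the grasp point (between the pads) lies 19 mm behind it; y points along the fingers, x is the direction in which the jaws open and shut, and the axes are right-handed (so a half turn about y gives the same grasp; the last joint's range is limited). The gripper opens to 87 mm and grips with 3 to 60 N. Pads are 19 mm wide; open, the fingers measure 117 mm over their backs; the gripper's body (75 mm by 190 mm) begins 51 mm behind the grasp point.
Start: joints at [89.931, 22.042, 0.453, 0, -68.411, -14.817], TCP at [0.161, 0.604, 0.223] pointing down, gripper open.
Joint ranges: [-179.83, 179.83], [-69.29, 118.12], [-61.27, 80.66], [-181.25, 117.63], [-171.15, -9.14], [-177.46, 177.46]. Speed limits (degrees/s): [159.86, 159.86, 180, 180, 180, 180].

### API

Orientations are given as a 3x3 rotation matrix whose columns are the frame's x, y, z axes.
In Python, from station import * gives the robot as it stands.
- The arm moves only by the tool jog_arm, never from a script. Its argument "series" is a list of rows, each a list of 3 entries, a list of its own where there are three numbers: the shift along the tool's x, y, z in m, then the turn, a rotation vector about the tool's x, y, z in degrees, then the finger opening in m, from 0 to 0.087. A call has 1 to 10 rows; each row shifts and turns the commanded pose from where the row before left it, along the tool's axes as they then stand; what a row does not reach is not made up. A row lasts 1/8 s, in which the tool goes at most 62.5 mm and 10.7 degrees, less where a joint would pass 70% of its speed; a pose out of reach is approached as far as the arm can. A call is refused whole if a number of a shift passes 0.0625 or a number of a turn 10.7, either way. A call with a gripper value outside its range is refused whole. The fingers move at their own pace and stop on an object; the grip force is fixed at half the most. Time passes only in rows, so rows that do not move let the fingers close. It gives the time, the measured TCP pose, the force and the opening at its end, in the units of the state.
- sense(): the state, without advancing time (a new reading comes with each control period).
- capture(name): name is "side" or "top" or "wrist"; returns the picture (384x512x3 uint8, red, green, blue); there is no depth.
- camera_info(name): a dict with "fx", "fy", "cx", "cy" (pixels), "k1" (the pictures are not rectified: a ray, as slopes to the right and down, at radius r is drawn at 1 + k1 r^2 times it, then the intrinsics apply), "rvec" (rotation vector, rad) and "tvec" (3), from world to camera coordinates, as OpenCV has them. Camera axes: x right, y down, z forward; pixel columns grow to the right and rows downward; lengths in m; the calibration is good to about 2 mm. A picture is of the moment at which its call begins: read the wrist's pose just before it. camera_info takes no time and is no camera call; for the wrist camera it gives the pose at the moment of the call.
- finish_job(): hands the job in, once; it reports no verdict.
The state is a dict: "time_s": time; "joints": joint angles; "joint_velocities": joint speeds; "effort": joint torques, N m; "tcp_pos": TCP position; "ee_rot": TCP orientation; "wrist_force": force on the tool from outside, world axes, zero at the start; "moment": the same for the moment, N m; "gripper_width": opening from 0.0 (shut) to 1.0 (fully open).
Only numpy, scipy, OpenCV 4.12 (cv2) and the standard library are available. Lean on these libraries where they do the work, as an engineer would, in place of code of your own. Each camera call takes 0.05 s, during which the arm holds its last target. There are 200 camera calls.

## Working session

There is one attempt and no reset: what is moved stays moved. The work goes in short steps, Python scripts to look and compute and a tool call to move; the robot and the scene stay as the last step left them, time stands still between calls to the robot, and variables do not carry over. Pictures are saved under pics/ and viewed, about 8 in all and at most 12, crops included, and the job is handed in when it is done.

Besides the shell and the picture viewer there is one more tool, called after "Call:" by a JSON object that holds its "fn" and its "kwargs", one argument or row to a line. jog_arm: Moves the arm, as the interface text tells. Its arguments: {"type":"object","properties":{"series":{"type":"array","items":{"type":"array"}}},"required":["series"]}

```bash
ls; mkdir -p pics; cat > h.py <<'E'
from station import *
import numpy as np, cv2
def cam(n):
    c=camera_info(n); R=cv2.Rodrigues(np.array(c["rvec"],float))[0]; t=np.array(c["tvec"],float).ravel(); return c,R,t
def ray(c,R,t,u,v):
    d=np.array([(u-c["cx"])/c["fx"],(v-c["cy"])/c["fy"]]); s=d.copy()
    for _ in range(20): s=d/(1+c["k1"]*(s@s))
    return -R.T@t, R.T@np.array([s[0],s[1],1])
def px2z(cm,u,v,z):
    o,d=ray(*cm,u,v); return o+d*(z-o[2])/d[2]
def proj(cm,P):
    c,R,t=cm; q=R@np.array(P,float)+t; s=q[:2]/q[2]; s=s*(1+c["k1"]*(s@s)); return s[0]*c["fx"]+c["cx"],s[1]*c["fy"]+c["cy"]
def save(img,n,box=None,scale=1):
    if box: img=img[box[1]:box[3],box[0]:box[2]]
    img=cv2.resize(img,None,fx=scale,fy=scale,interpolation=cv2.INTER_CUBIC)
    cv2.imwrite("pics/"+n,img[:,:,::-1])
E
python3 - <<'E'
from h import *
s=sense();print({k:np.round(v,3).tolist() for k,v in s.items()})
for n in("top","side","wrist"):
    c,R,t=cam(n);print(n,c["fx"],c["k1"],(-R.T@t).round(3),R[2].round(3))
    im=capture(n);np.save(f"{n}0.npy",im);save(im,n+"0.png",scale=1.5)
E
```

```text
pics
{'time_s': 0.0, 'joints': [89.931, 22.092, 0.38, -0.03, -68.411, -14.818], 'joint_velocities': [0.011, -0.024, 0.052, 0.072, -0.016, -0.002], 'effort': [0.002, -39.067, 18.74, 4.22, 0.011, -0.0], 'tcp_pos': [0.16, 0.603, 0.221], 'ee_rot': [[-0.257, -0.0, 0.966], [-0.966, -0.002, -0.257], [0.002, -1.0, 0.0]], 'wrist_force': [0.56, 0.29, 0.011], 'moment': [0.006, 0.007, -0.051], 'gripper_width': 1.001}
top 362.66480815363497 -0.015987446708912625 [0.366 0.028 1.055] [ 0.156  0.025 -0.988]
side 374.493625674785 -0.05778013285433142 [0.145 0.54  0.827] [ 0.385 -0.496 -0.778]
wrist 314.39465019049857 -0.025536247436446433 [0.235 0.583 0.384] [-0.276  0.071 -0.959]
```

View pics/top0.png

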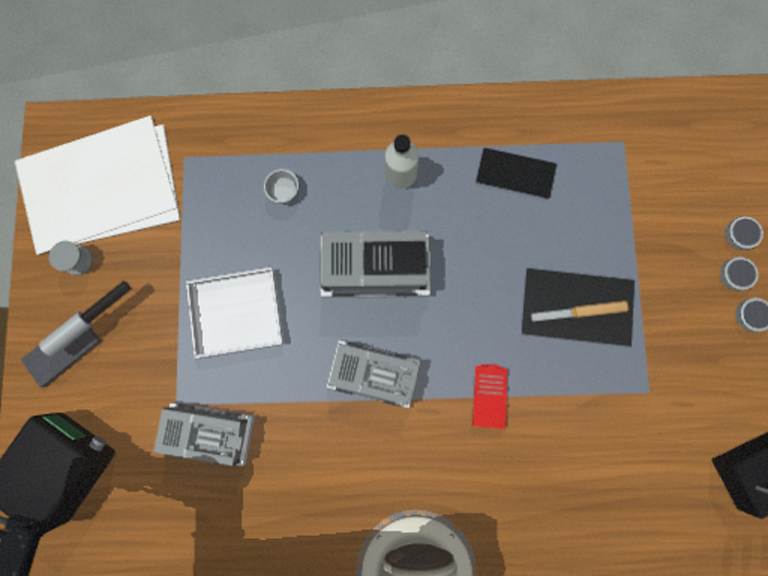

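View pics/side0.png

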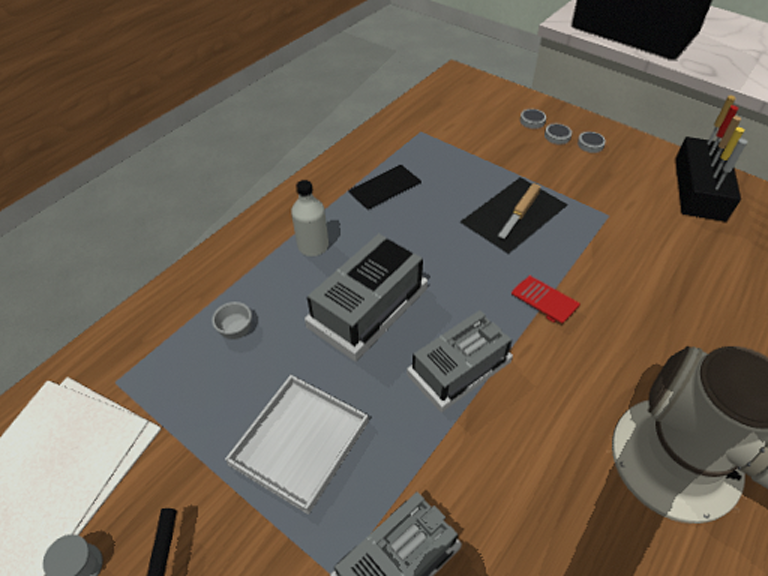

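The top view (1.5x scale) shows the casing with the black cover at (375,262), with the notch end facing right (world -y). The tool is on the mat at (580,311), tip left (+y), and the tray is at (236,312). The side view agrees, and the red look-alike and the small casings stand nearby.

```bash
cat > m.py <<'E'
from h import *
def rect(mask,cm,z,off=(0,0)):
    n,l,st,_=cv2.connectedComponentsWithStats(mask.astype(np.uint8))
    i=1+np.argmax(st[1:,4]); m=(l==i).astype(np.uint8)
    c=max(cv2.findContours(m,cv2.RETR_EXTERNAL,cv2.CHAIN_APPROX_NONE)[0],key=len)[:,0,:]
    h=cv2.convexHull(c)[:,0,:]
    P=np.array([px2z(cm,u+off[0],v+off[1],z)[:2] for u,v in h],np.float32)
    r=cv2.minAreaRect(P*1000); return r,cv2.boxPoints(r).round(1),st[i]
E
python3 - <<'E'
from m import *
cm=cam("top");im=np.load("top0.npy").astype(int);hsv=cv2.cvtColor(im.astype(np.uint8),cv2.COLOR_RGB2HSV).astype(int)
V=im.max(2)
def win(m,x0,y0,x1,y1):
    o=np.zeros_like(m);o[y0:y1,x0:x1]=m[y0:y1,x0:x1];return o
W=lambda a:[int(x/1.5) for x in a]
for n,m,z in [("cover",win(V<60,*W((358,236,432,282))),.09),
 ("mat",win(V<50,*W((515,262,640,352))),.004),
 ("handle",win((hsv[:,:,1]>90)&(hsv[:,:,0]<25)&(V>110),*W((525,290,634,330))),.03),
 ("tool",win(V>80,*W((528,290,632,330))),.025),
 ("tray",win(V>150,*W((180,262,290,362))),.025)]:
    r,b,s=rect(m,cm,z);print(n,np.round(r[0],1),np.round(r[1],1),round(r[2],1),b.tolist(),s)
save(np.load("top0.npy"),"c1.png",(205,145,300,205),8)
E
```

```text
cover [565.6  21.9] [108.8  58.1] 88.2 [[534.7999877929688, -31.5], [592.9000244140625, -33.29999923706055], [596.4000244140625, 75.4000015258789], [538.2999877929688, 77.19999694824219]] [243 161  41  22 674]
mat [ 507.7 -384.2] [103.1  45.1] 81.0 [[477.29998779296875, -431.6000061035156], [521.7999877929688, -438.70001220703125], [538.0, -336.8999938964844], [493.5, -329.79998779296875]] [386 184  36  19 234]
handle [ 467.4 -359.6] [ 20.8 105.3] 4.6 [[452.79998779296875, -308.0], [461.29998779296875, -412.8999938964844], [482.0, -411.20001220703125], [473.5, -306.29998779296875]] [381 201  38  11 272]
tool [ 464.6 -323.3] [ 22.4 184.5] 5.0 [[445.3999938964844, -232.39999389648438], [461.5, -416.20001220703125], [483.79998779296875, -414.29998779296875], [467.79998779296875, -230.39999389648438]] [354 200  65  15 471]
tray [486.5 333.9] [216.6 191.7] 88.5 [[387.8999938964844, 228.10000610351562], [579.5, 223.1999969482422], [585.0999755859375, 439.70001220703125], [393.5, 444.6000061035156]] [ 120  174   73   67 4241]
```

View pics/c1.png

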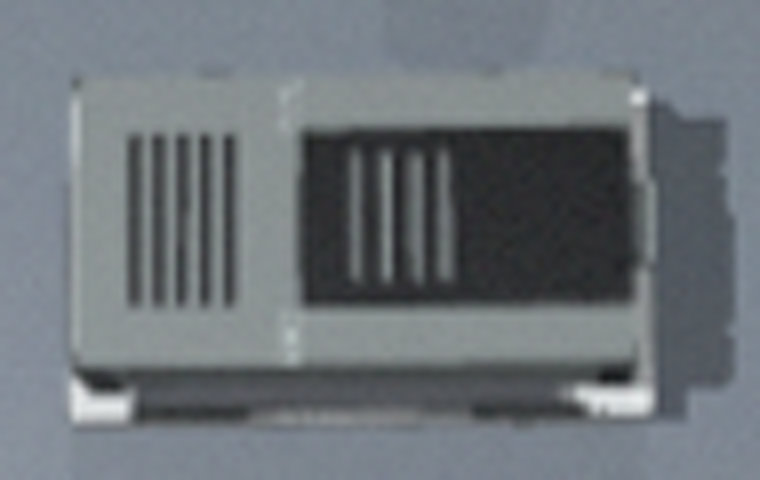

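Casing yaw comes out at about 88.2°, and the tool's tip points along (-0.084, 0.996). Handle, cover and sizes agree with the given ones. Next is a small planner that turns world waypoints into jog rows.

```bash
cat > plan.py <<'E'
import sys,json
from h import *
from scipy.spatial.transform import Rotation as Ro
def Rdown(yaw,pitch=0):
    "tool y down, tool x at yaw (deg); pitch: turn about tool x"
    c,s=np.cos(np.radians(yaw)),np.sin(np.radians(yaw))
    x=np.array([c,s,0]);y=np.array([0,0,-1.]);B=np.c_[x,y,np.cross(x,y)]
    return B@Ro.from_euler('x',pitch,degrees=True).as_matrix()
def state():
    try:
        d=json.load(open("cmd.json"));return np.array(d["p"]),np.array(d["R"])
    except FileNotFoundError:
        return np.array([.161,.604,.223]),Rdown(-104.9)
def plan(wps,step=.055,dec=3,keep=True):
    "wps: (pos,R,width,nmin or None)"
    p,R=state();rows=[]
    for P,T,w,*n in wps:
        P=np.array(P,float);ang=np.degrees(np.linalg.norm(Ro.from_matrix(R.T@T).as_rotvec()))
        N=max(int(np.ceil(np.linalg.norm(P-p)/step)),int(np.ceil(ang/9.5)),n[0] if n else 1)
        for k in range(N,0,-1):
            d=np.round(R.T@(P-p)/k,dec); r=np.round(np.degrees(Ro.from_matrix(R.T@T).as_rotvec())/k,1)
            rows.append([d.tolist(),r.tolist(),w]); p=p+R@d; R=R@Ro.from_rotvec(r,degrees=True).as_matrix()
    if keep: json.dump({"p":p.tolist(),"R":R.tolist()},open("cmd.json","w"))
    rows=[[[x+0. for x in a],[x+0. for x in b],w] for a,b,w in rows]
    for i in range(0,len(rows),10): print(len(rows[i:i+10]),json.dumps(rows[i:i+10]).replace("-0.0,","0,").replace("-0.0]","0]").replace("0.0,","0,").replace("0.0]","0]"))
    print("end",p.round(4))
E
python3 - <<'E'
from plan import *
plan([((.45,.1,.25),Rdown(-150),.087),((.468,-.36,.2),Rdown(-175.2),.087)])
cm=cam("top")
for c in [(187,280),(273,268),(283,345),(193,357)]: print(px2z(cm,c[0]/1.5,c[1]/1.5,.025).round(3))
E
```

```text
10 [[[0.038, -0.002, 0.037], [0, 4.1, 0], 0.087], [[0.035, -0.002, 0.04], [0, 4.1, 0], 0.087], [[0.032, -0.003, 0.042], [0, 4.1, 0], 0.087], [[0.029, -0.002, 0.044], [0, 4.1, 0], 0.087], [[0.025, -0.003, 0.046], [0, 4.1, 0], 0.087], [[0.022, -0.002, 0.048], [0, 4.1, 0], 0.087], [[0.019, -0.003, 0.049], [0, 4.1, 0], 0.087], [[0.015, -0.002, 0.051], [0, 4.1, 0], 0.087], [[0.011, -0.003, 0.052], [0, 4.1, 0], 0.087], [[0.007, -0.002, 0.052], [0, 4.1, 0], 0.087]]
10 [[[0.004, -0.003, 0.053], [0, 4.1, 0], 0.087], [[0.024, 0.006, 0.045], [0, 2.8, 0], 0.087], [[0.022, 0.005, 0.046], [0, 2.8, 0], 0.087], [[0.019, 0.006, 0.047], [0, 2.8, 0], 0.087], [[0.017, 0.005, 0.048], [0, 2.8, 0], 0.087], [[0.015, 0.006, 0.049], [0, 2.8, 0], 0.087], [[0.012, 0.005, 0.05], [0, 2.8, 0], 0.087], [[0.01, 0.006, 0.05], [0, 2.8, 0], 0.087], [[0.007, 0.005, 0.051], [0, 2.8, 0], 0.087], [[0.004, 0.006, 0.051], [0, 2.8, 0], 0.087]]
end [ 0.4681 -0.3598  0.2   ]
[0.547 0.425 0.025]
[0.565 0.257 0.025]
[0.416 0.238 0.025]
[0.398 0.41  0.025]
```

Call:
{"fn": "jog_arm", "kwargs": {
  "series": [
    [[0.038, -0.002, 0.037], [0, 4.1, 0], 0.087],
    [[0.035, -0.002, 0.04], [0, 4.1, 0], 0.087],
    [[0.032, -0.003, 0.042], [0, 4.1, 0], 0.087],
    [[0.029, -0.002, 0.044], [0, 4.1, 0], 0.087],
    [[0.025, -0.003, 0.046], [0, 4.1, 0], 0.087],
    [[0.022, -0.002, 0.048], [0, 4.1, 0], 0.087],
    [[0.019, -0.003, 0.049], [0, 4.1, 0], 0.087],
    [[0.015, -0.002, 0.051], [0, 4.1, 0], 0.087],
    [[0.011, -0.003, 0.052], [0, 4.1, 0], 0.087],
    [[0.007, -0.002, 0.052], [0, 4.1, 0], 0.087]
  ]
}}

```text
time_s: 1.4
tcp_pos: [0.424, 0.1444, 0.2467]
ee_rot: [[-0.829, 0.0, 0.559], [-0.559, 0.0, -0.829], [-0.0, -1.0, -0.0]]
wrist_force: [0.2, 0.3, 0.2]
gripper_width: 1.003
```

Call:
{"fn": "jog_arm", "kwargs": {
  "series": [
    [[0.004, -0.003, 0.053], [0, 4.1, 0], 0.087],
    [[0.024, 0.006, 0.045], [0, 2.8, 0], 0.087],
    [[0.022, 0.005, 0.046], [0, 2.8, 0], 0.087],
    [[0.019, 0.006, 0.047], [0, 2.8, 0], 0.087],
    [[0.017, 0.005, 0.048], [0, 2.8, 0], 0.087],
    [[0.015, 0.006, 0.049], [0, 2.8, 0], 0.087],
    [[0.012, 0.005, 0.05], [0, 2.8, 0], 0.087],
    [[0.01, 0.006, 0.05], [0, 2.8, 0], 0.087],
    [[0.007, 0.005, 0.051], [0, 2.8, 0], 0.087],
    [[0.004, 0.006, 0.051], [0, 2.8, 0], 0.087]
  ]
}}

```text
time_s: 2.65
tcp_pos: [0.4676, -0.3613, 0.1992]
ee_rot: [[-0.997, -0.0, 0.082], [-0.082, 0.0, -0.997], [0.0, -1.0, -0.0]]
wrist_force: [1.3, 0.4, 0.8]
gripper_width: 0.993
```

```bash
python3 - <<'E'
from m import *
im=capture("wrist");s=sense();cm=cam("wrist");print(s["time_s"],s["tcp_pos"].round(4) if hasattr(s["tcp_pos"],'round') else s["tcp_pos"],np.round(s["ee_rot"],3).tolist())
np.save("w1.npy",im);save(im,"w1.png",scale=1.5)
hsv=cv2.cvtColor(im,cv2.COLOR_RGB2HSV).astype(int);m=(hsv[:,:,1]>90)&(hsv[:,:,0]<25)&(im.max(2)>110)
n,l,st,ce=cv2.connectedComponentsWithStats(m.astype(np.uint8))
for a,b in zip(st,ce):
    if a[4]>200: print(a,b)
E
```

```text
2.7 [ 0.4675 -0.366   0.1976] [[-0.997, -0.002, 0.077], [-0.077, -0.001, -0.997], [0.002, -1.0, 0.001]]
[     0      0    512    384 133798] [224.70834392 238.83816649]
[    0     0   337    91 25039] [173.28291865  38.29434083]
[  330     0   182   261 33343] [436.65096122 108.41301023]
[ 245  120   18   92 1603] [253.61260137 164.65626949]
[ 71 249  29  54 653] [ 81.8330781  275.81163859]
[421 251  18  52 262] [432.83587786 278.66793893]
[312 304  84  29 916] [348.57641921 317.51310044]
[432 313  80  19 430] [462.81162791 319.00930233]
[246 322  46  12 262] [272.38167939 325.79389313]
```

View pics/w1.png

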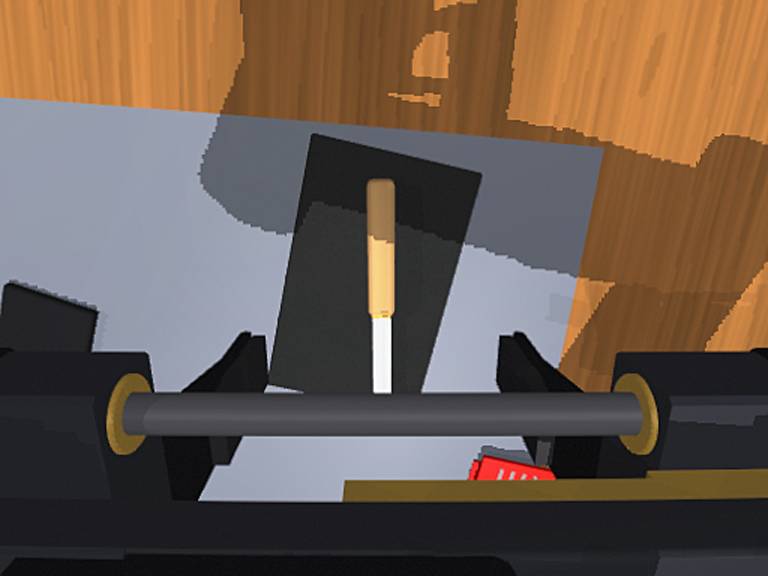

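The wrist view shows the handle at px x≈254, y 120–211 (unscaled) and the blade from y 211 to 262, where the gripper hides it. The mat is visible too. Next I measure the handle on the z=0.03 plane.

```bash
python3 - <<'E'
from plan import *
from m import *
im=np.load("w1.npy");s=sense();cm=cam("wrist");print(s["time_s"],s["tcp_pos"])
hsv=cv2.cvtColor(im,cv2.COLOR_RGB2HSV).astype(int);m=(hsv[:,:,1]>90)&(hsv[:,:,0]<25)&(im.max(2)>110)
m[:118]=0;m[215:]=0;m[:,:240]=0;m[:,270:]=0
r,b,_=rect(m,cm,.03);print("handle",r,b.tolist())
e=[]
for v in range(218,258,4):
    u=np.where(im[v,235:275].min(1)>140)[0]+235; e.append(px2z(cm,(u[0]+u[-1])/2,v,.0185)); 
e=np.array(e);print("blade",e[:,:2].round(4).tolist())
e=[]
for v in range(124,206,8):
    u=np.where(m[v])[0]; e.append(px2z(cm,(u[0]+u[-1])/2,v,.03)[:2]); 
print("handle mid",np.round(e,4).tolist())
E
```

```text
2.7 [ 0.46748343 -0.36603594  0.19759389]
handle ((467.2857666015625, -370.47528076171875), (18.632978439331055, 100.00077056884766), 4.813662528991699) [[453.79998779296875, -321.3999938964844], [462.20001220703125, -421.1000061035156], [480.79998779296875, -419.5], [472.3999938964844, -319.8999938964844]]
blade [[0.4617, -0.3077], [0.4613, -0.3027], [0.4609, -0.2977], [0.46, -0.2926], [0.4596, -0.2875], [0.4592, -0.2823], [0.4588, -0.2771], [0.4584, -0.2718], [0.4579, -0.2665], [0.4575, -0.2611]]
handle mid [[0.4706, -0.4163], [0.47, -0.4081], [0.4693, -0.3998], [0.4687, -0.3914], [0.468, -0.3828], [0.4674, -0.3742], [0.4667, -0.3654], [0.466, -0.3565], [0.4653, -0.3475], [0.4641, -0.3383], [0.4634, -0.329]]
```

```bash
python3 - <<'E'
from plan import *
R=Rdown(-175.1)
plan([((.4675,-.362,.02),R,.087),((.4675,-.362,.009),R,.087,2),((.4675,-.362,.009),R,.0,4)])
E
```

```text
10 [[[0, 0.045, 0.001], [0, 0, 0], 0.087], [[0, 0.045, 0], [0, 0, 0], 0.087], [[0, 0.045, 0.001], [0, 0, 0], 0.087], [[0.001, 0.045, 0], [0, -0.1, 0], 0.087], [[0, 0.006, 0], [0, 0, 0], 0.087], [[0, 0.005, 0], [0, 0, 0], 0.087], [[0, 0, 0], [0, 0, 0], 0], [[0, 0, 0], [0, 0, 0], 0], [[0, 0, 0], [0, 0, 0], 0], [[0, 0, 0], [0, 0, 0], 0]]
end [ 0.4672 -0.3618  0.009 ]
```

Call:
{"fn": "jog_arm", "kwargs": {
  "series": [
    [[0, 0.045, 0.001], [0, 0, 0], 0.087],
    [[0, 0.045, 0], [0, 0, 0], 0.087],
    [[0, 0.045, 0.001], [0, 0, 0], 0.087],
    [[0.001, 0.045, 0], [0, 0, 0], 0.087],
    [[0, 0.006, 0], [0, 0, 0], 0.087],
    [[0, 0.005, 0], [0, 0, 0], 0.087],
    [[0, 0, 0], [0, 0, 0], 0],
    [[0, 0, 0], [0, 0, 0], 0],
    [[0, 0, 0], [0, 0, 0], 0],
    [[0, 0, 0], [0, 0, 0], 0]
  ]
}}

```text
time_s: 3.95
tcp_pos: [0.4672, -0.3618, 0.0091]
ee_rot: [[-0.996, 0.001, 0.084], [-0.084, -0.0, -0.996], [-0.001, -1.0, 0.0]]
wrist_force: [-0.1, -0.3, 0.1]
gripper_width: 0.629
```

```bash
python3 - <<'E'
from plan import *
R=Rdown(-175.1);T=Rdown(-181.8);p=state()[0]
plan([(p,R,0,5),(p+[0,0,.03],R,0,2),(p+[0.01,0.01,.09],R,0,2),((.559,-.190,.0736),T,0,6),((.559,-.19,.0736),T,0,2)],dec=4)
E
```

```text
10 [[[0, 0, 0], [0, 0, 0], 0], [[0, 0, 0], [0, 0, 0], 0], [[0, 0, 0], [0, 0, 0], 0], [[0, 0, 0], [0, 0, 0], 0], [[0, 0, 0], [0, 0, 0], 0], [[0, -0.015, 0], [0, 0, 0], 0], [[0, -0.015, 0], [0, 0, 0], 0], [[-0.0054, -0.03, -0.0046], [0, 0, 0], 0], [[-0.0054, -0.03, -0.0045], [0, 0, 0], 0], [[-0.0159, 0.0042, -0.0257], [0, 1.1, 0], 0]]
7 [[[-0.0154, 0.0042, -0.026], [0, 1.1, 0], 0], [[-0.0149, 0.0043, -0.0263], [0, 1.1, 0], 0], [[-0.0144, 0.0042, -0.0266], [0, 1.1, 0], 0], [[-0.0138, 0.0043, -0.0269], [0, 1.2, 0], 0], [[-0.0133, 0.0042, -0.0271], [0, 1.1, 0], 0], [[0, 0, 0], [0, 0, 0], 0], [[0, 0, 0], [0, 0, 0], 0]]
end [ 0.559  -0.19    0.0736]
```

Call:
{"fn": "jog_arm", "kwargs": {
  "series": [
    [[0, 0, 0], [0, 0, 0], 0],
    [[0, 0, 0], [0, 0, 0], 0],
    [[0, 0, 0], [0, 0, 0], 0],
    [[0, 0, 0], [0, 0, 0], 0],
    [[0, 0, 0], [0, 0, 0], 0],
    [[0, -0.015, 0], [0, 0, 0], 0],
    [[0, -0.015, 0], [0, 0, 0], 0],
    [[-0.0054, -0.03, -0.0046], [0, 0, 0], 0],
    [[-0.0054, -0.03, -0.0045], [0, 0, 0], 0],
    [[-0.0159, 0.0042, -0.0257], [0, 1.1, 0], 0]
  ]
}}

```text
time_s: 5.2
tcp_pos: [0.493, -0.3264, 0.0991]
ee_rot: [[-0.998, 0.008, 0.063], [-0.063, -0.004, -0.998], [-0.008, -1.0, 0.004]]
wrist_force: [1.1, 0.4, -1.1]
gripper_width: 0.228
```

Call:
{"fn": "jog_arm", "kwargs": {
  "series": [
    [[-0.0154, 0.0042, -0.026], [0, 1.1, 0], 0],
    [[-0.0149, 0.0043, -0.0263], [0, 1.1, 0], 0],
    [[-0.0144, 0.0042, -0.0266], [0, 1.1, 0], 0],
    [[-0.0138, 0.0043, -0.0269], [0, 1.2, 0], 0],
    [[-0.0133, 0.0042, -0.0271], [0, 1.1, 0], 0],
    [[0, 0, 0], [0, 0, 0], 0],
    [[0, 0, 0], [0, 0, 0], 0]
  ]
}}

```text
time_s: 6.08
tcp_pos: [0.559, -0.1902, 0.0739]
ee_rot: [[-0.999, 0.001, -0.033], [0.033, -0.0, -0.999], [-0.001, -1.0, 0.0]]
wrist_force: [0.1, 0.7, -1.3]
gripper_width: 0.228
```

```bash
python3 - <<'E'
from m import *
im=capture("top");s=sense();print(s["time_s"],s["tcp_pos"],s["wrist_force"],s["gripper_width"],np.round(s["ee_rot"],3).tolist())
np.save("t2.npy",im)
w=capture("wrist");np.save("w2.npy",w)
a=cv2.resize(im[130:260,200:360],None,fx=3,fy=3,interpolation=cv2.INTER_CUBIC);
b=cv2.resize(w,(520,390));b=b
c=np.zeros((600,800,3),np.uint8);c[:390,:480]=a;c[:240,480:800]=cv2.resize(w,(320,240));cv2.imwrite("pics/p2.png",c[:,:,::-1])
cm=cam("top")
for n,P in [("notch",(.5636,-.042,.078)),("tip",(.559-.0+.031*.128,-.19+.128,.0815))]: print(n,np.array(proj(cm,P)).round(1),((np.array(proj(cm,P))-[200,130])*3).round())
E
```

```text
6.125 [ 0.55882013 -0.19050799  0.07383917] [-0.77225827  0.10210504 -1.42451993] 0.2252420429737816 [[-0.999, 0.001, -0.033], [0.033, -0.0, -0.999], [-0.001, -1.0, 0.0]]
notch [286.3 172.3] [259. 127.]
tip [293.7 172. ] [281. 126.]
```

View pics/p2.png

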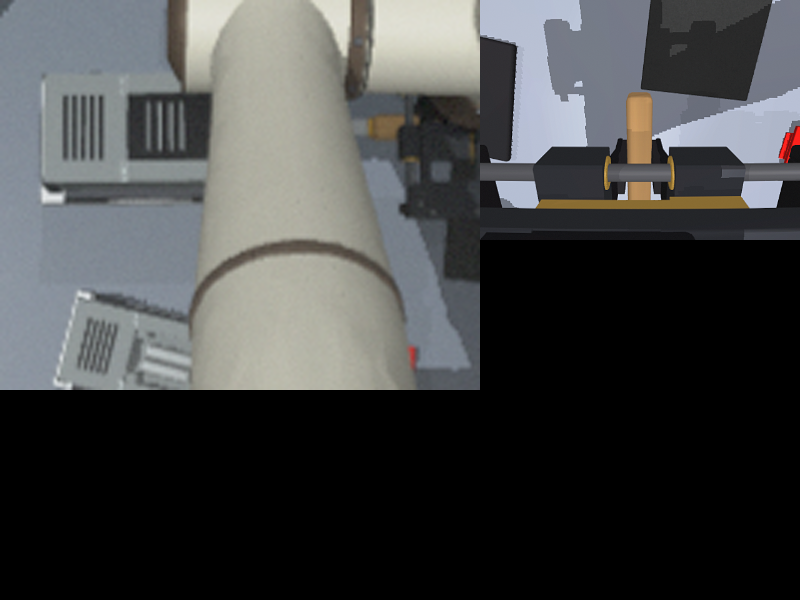

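The arm hides the notch, but the tool sits straight in the grip (the handle shows at the expected row, 127). So I go by touch: the tip over the sill, then down until it contacts.

Call:
{"fn": "jog_arm", "kwargs": {
  "series": [
    [[0, 0, -0.012], [0, 0, 0], 0],
    [[0, 0, -0.012], [0, 0, 0], 0],
    [[0, 0, 0], [0, 0, 0], 0],
    [[0, 0, 0], [0, 0, 0], 0]
  ]
}}

```text
time_s: 6.68
tcp_pos: [0.5599, -0.1658, 0.0732]
ee_rot: [[-0.999, 0.0, -0.032], [0.032, -0.0, -0.999], [-0.0, -1.0, 0.0]]
wrist_force: [-0.3, -0.1, -1.5]
gripper_width: 0.228
```

Call:
{"fn": "jog_arm", "kwargs": {
  "series": [
    [[0, 0.001, 0], [0, 0, 0], 0],
    [[0, 0.001, 0], [0, 0, 0], 0],
    [[0, 0, 0], [0, 0, 0], 0]
  ]
}}

```text
time_s: 7.05
tcp_pos: [0.5598, -0.1662, 0.071]
ee_rot: [[-0.999, -0.0, -0.033], [0.033, -0.0, -0.999], [0.0, -1.0, 0.0]]
wrist_force: [0.5, 0.3, -1.3]
gripper_width: 0.226
```

Call:
{"fn": "jog_arm", "kwargs": {
  "series": [
    [[0, 0.001, 0], [0, 0, 0], 0],
    [[0, 0, 0], [0, 0, 0], 0]
  ]
}}

```text
time_s: 7.3
tcp_pos: [0.56, -0.1662, 0.0704]
ee_rot: [[-0.999, 0.0, -0.033], [0.033, -0.0, -0.999], [-0.0, -1.0, 0.0]]
wrist_force: [-0.5, -0.3, 1.5]
gripper_width: 0.23
```

Call:
{"fn": "jog_arm", "kwargs": {
  "series": [
    [[0, 0.001, 0], [0, 0, 0], 0],
    [[0, 0, 0], [0, 0, 0], 0]
  ]
}}

```text
time_s: 7.55
tcp_pos: [0.5601, -0.1662, 0.0695]
ee_rot: [[-0.999, 0.001, -0.033], [0.033, -0.0, -0.999], [-0.001, -1.0, 0.0]]
wrist_force: [0.2, -1.2, 1.4]
gripper_width: 0.227
```

Call:
{"fn": "jog_arm", "kwargs": {
  "series": [
    [[0, -0.0018, 0], [0, 0, 0], 0],
    [[0, 0, -0.006], [0, 0, 0], 0],
    [[0, 0, -0.004], [0, 0, 0], 0],
    [[0, 0, 0], [0, 0, 0], 0]
  ]
}}

```text
time_s: 8.05
tcp_pos: [0.5601, -0.1555, 0.0707]
ee_rot: [[-0.999, -0.0, -0.032], [0.032, 0.0, -0.999], [0.0, -1.0, -0.0]]
wrist_force: [0.3, 1.0, -0.9]
gripper_width: 0.226
```

Call:
{"fn": "jog_arm", "kwargs": {
  "series": [
    [[0, 0, -0.006], [0, 0, 0], 0],
    [[0, 0, -0.006], [0, 0, 0], 0],
    [[0, 0, 0], [0, 0, 0], 0]
  ]
}}

```text
time_s: 8.43
tcp_pos: [0.5606, -0.1435, 0.071]
ee_rot: [[-0.999, 0.0, -0.032], [0.032, 0.0, -0.999], [-0.0, -1.0, -0.0]]
wrist_force: [0.6, -0.1, -1.4]
gripper_width: 0.229
```

Call:
{"fn": "jog_arm", "kwargs": {
  "series": [
    [[0, 0, -0.005], [0, 0, 0], 0],
    [[0, 0, -0.002], [0, 0, 0], 0],
    [[0, 0, 0], [0, 0, 0], 0]
  ]
}}

```text
time_s: 8.8
tcp_pos: [0.5608, -0.1369, 0.071]
ee_rot: [[-0.999, 0.0, -0.033], [0.033, 0.0, -0.999], [-0.0, -1.0, -0.0]]
wrist_force: [1.1, 1.1, -1.0]
gripper_width: 0.233
```

Call:
{"fn": "jog_arm", "kwargs": {
  "series": [
    [[0, 0, -0.002], [0, 0, 0], 0],
    [[0, 0, 0], [0, 0, 0], 0]
  ]
}}

```text
time_s: 9.05
tcp_pos: [0.5609, -0.135, 0.071]
ee_rot: [[-0.999, 0.0, -0.033], [0.033, -0.0, -0.999], [-0.0, -1.0, 0.0]]
wrist_force: [-0.1, -0.6, -1.6]
gripper_width: 0.229
```

Sill contact came at about the expected height, and the blade is now in to about 33–35 mm. Next I pivot about the sill edge.

```bash
cat >> plan.py <<'E'
def sync():
    s=sense();json.dump({"p":list(map(float,s["tcp_pos"])),"R":np.array(s["ee_rot"]).tolist()},open("cmd.json","w"))
E
python3 - <<'E'
from plan import *
json.dump({"p":[.5609,-.135,.0712],"R":Rdown(-181.8).tolist()},open("cmd.json","w"))
F=np.array([.5636,-.042,.078]);ax=Rdown(-181.8)[:,0];p0=np.array([.5609,-.135,.0697]);R0=Rdown(-181.8)
w=[]
for a in range(2,25,2):
    Q=Ro.from_rotvec(-a*ax,degrees=True).as_matrix();w.append((F+Q@(p0-F),Q@R0,0,1))
plan(w,dec=4);print([x[0].round(3) for x in w][3::4])
E
```

```text
10 [[[0, 0.0047, -0.0003], [-2.0, 0, 0], 0], [[0, 0.0033, -0.0004], [-2.0, 0, 0], 0], [[0, 0.0032, -0.0003], [-2.0, 0, 0], 0], [[0, 0.0033, -0.0004], [-2.0, 0, 0], 0], [[0, 0.0032, -0.0003], [-2.0, 0, 0], 0], [[0, 0.0033, -0.0004], [-2.0, 0, 0], 0], [[0, 0.0032, -0.0003], [-2.0, 0, 0], 0], [[0, 0.0032, -0.0004], [-2.0, 0, 0], 0], [[0, 0.0033, -0.0003], [-2.0, 0, 0], 0], [[0, 0.0032, -0.0004], [-2.0, 0, 0], 0]]
2 [[[0, 0.0033, -0.0003], [-2.0, 0, 0], 0], [[0, 0.0032, -0.0004], [-2.0, 0, 0], 0]]
end [ 0.5613 -0.1235  0.0326]
[array([ 0.561, -0.133,  0.057]), array([ 0.561, -0.129,  0.044]), array([ 0.561, -0.124,  0.033])]
```

Call:
{"fn": "jog_arm", "kwargs": {
  "series": [
    [[0, 0.0047, -0.0003], [-2.0, 0, 0], 0],
    [[0, 0.0033, -0.0004], [-2.0, 0, 0], 0],
    [[0, 0.0032, -0.0003], [-2.0, 0, 0], 0],
    [[0, 0.0033, -0.0004], [-2.0, 0, 0], 0]
  ]
}}

```text
time_s: 9.55
tcp_pos: [0.5611, -0.1327, 0.0571]
ee_rot: [[-0.999, 0.005, -0.032], [0.032, 0.141, -0.99], [-0.001, -0.99, -0.141]]
wrist_force: [-0.8, 0.6, 1.7]
gripper_width: 0.226
```

Call:
{"fn": "jog_arm", "kwargs": {
  "series": [
    [[0, 0.0032, -0.0003], [-2.0, 0, 0], 0],
    [[0, 0.0033, -0.0004], [-2.0, 0, 0], 0],
    [[0, 0.0032, -0.0003], [-2.0, 0, 0], 0]
  ]
}}

```text
time_s: 9.93
tcp_pos: [0.5613, -0.1302, 0.0481]
ee_rot: [[-0.999, 0.009, -0.031], [0.032, 0.243, -0.97], [-0.001, -0.97, -0.243]]
wrist_force: [-2.0, 0.5, 2.4]
gripper_width: 0.23
```

Call:
{"fn": "jog_arm", "kwargs": {
  "series": [
    [[0, 0.0032, -0.0004], [-2.0, 0, 0], 0],
    [[0, 0.0033, -0.0003], [-2.0, 0, 0], 0],
    [[0, 0, 0], [0, 0, 0], 0]
  ]
}}

```text
time_s: 10.3
tcp_pos: [0.5614, -0.1286, 0.0413]
ee_rot: [[-0.999, 0.011, -0.032], [0.034, 0.309, -0.951], [-0.0, -0.951, -0.309]]
wrist_force: [0.1, -0.3, 1.3]
gripper_width: 0.226
```

```bash
python3 - <<'E'
from h import *
s=sense();print(s["time_s"],np.round(s["tcp_pos"],4),np.round(s["wrist_force"],1))
a=capture("side");w=capture("wrist");np.save("s3.npy",a)
a=cv2.resize(a[120:270,180:320],None,fx=4,fy=4,interpolation=cv2.INTER_CUBIC)
c=np.zeros((600,800,3),np.uint8);c[:,:560]=a;c[:180,560:]=cv2.resize(w,(240,180));cv2.imwrite("pics/p3.png",c[:,:,::-1])
E
```

```text
10.3 [ 0.5614 -0.1286  0.0413] [ 0.1 -0.3  1.3]
```

View pics/p3.png

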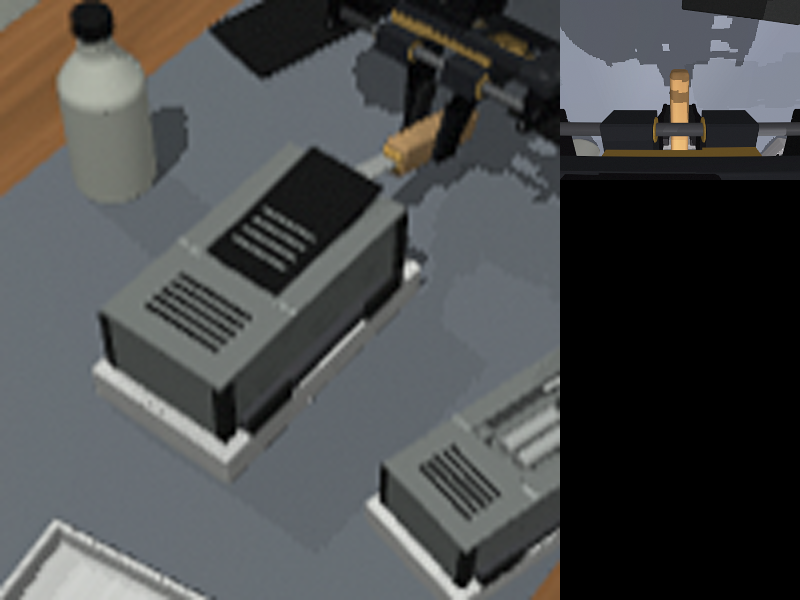

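The side view shows the blade going into the notch end at about (375,165), with the handle at (385–470,110–165). The cover still looks nearly flush. I check the tool's pitch against the projections for "turned with the gripper" and "level".

```bash
python3 - <<'E'
from plan import *
s=sense();p=np.array(s["tcp_pos"]);R=np.array(s["ee_rot"]);cm=cam("side")
t2=lambda P:((np.array(proj(cm,P))-[180,120])*4).round().tolist()
g=p+R@[0,-.019,0]
for th in (18,12,6,0):
    Q=Rdown(-181.8,-th)
    # tool point (xt,yt,zt): rel. grasp point xt=-38, zt=24
    f=lambda x,y,z: t2(g+Q@np.array([-y,-(z-.0241),-(x+.038)]))
    print(th,"front top L/R",f(.01,.01,.026),f(.01,-.01,.026),"front bottom",f(.01,.01,0),f(.01,-.01,0),"blade at 47",f(.045,0,.0145), "tip z",(g+Q@[0,.011,-.128])[2].round(4),"fulcrum z",(g+Q@[0,.0126,-.095])[2].round(4))
C=np.array([.5668,.0609,0]);Rc=Rdown(-181.8);X=-Rc[:,2];Y=np.cross([0,0,1],X)
W=lambda x,y,z:C+X*x+Y*y+np.array([0,0,z])
for dz in(0,.005,.0125): print("edge",dz,t2(W(-.095,.03,.09+dz)),t2(W(-.095,-.03,.09+dz)),"far",t2(W(.017,.03,.09)),t2(W(.017,-.03,.09)))
E
```

```text
18 front top L/R [382.0, 134.0] [404.0, 147.0] front bottom [374.0, 165.0] [396.0, 178.0] blade at 47 [361.0, 170.0] tip z 0.0886 fulcrum z 0.0769
12 front top L/R [380.0, 140.0] [403.0, 153.0] front bottom [374.0, 170.0] [396.0, 182.0] blade at 47 [359.0, 180.0] tip z 0.0754 fulcrum z 0.067
6 front top L/R [379.0, 146.0] [401.0, 159.0] front bottom [376.0, 173.0] [398.0, 186.0] blade at 47 [359.0, 189.0] tip z 0.062 fulcrum z 0.0569
0 front top L/R [378.0, 151.0] [401.0, 164.0] front bottom [377.0, 177.0] [399.0, 189.0] blade at 47 [359.0, 197.0] tip z 0.0485 fulcrum z 0.0469
edge 0 [380.0, 192.0] [311.0, 151.0] far [272.0, 291.0] [202.0, 247.0]
edge 0.005 [380.0, 186.0] [311.0, 146.0] far [272.0, 291.0] [202.0, 247.0]
edge 0.0125 [380.0, 179.0] [311.0, 139.0] far [272.0, 291.0] [202.0, 247.0]
```

The tool turned with the gripper (fulcrum z checks at 77 mm). The cover edge is up about 5 mm, just short of popping, so I lever further.

Call:
{"fn": "jog_arm", "kwargs": {
  "series": [
    [[0, 0.0033, -0.0003], [-2.0, 0, 0], 0],
    [[0, 0.0032, -0.0004], [-2.0, 0, 0], 0],
    [[0, 0, 0], [0, 0, 0], 0]
  ]
}}

```text
time_s: 10.78
tcp_pos: [0.5613, -0.1256, 0.0349]
ee_rot: [[-0.999, 0.013, -0.032], [0.034, 0.375, -0.926], [0.0, -0.927, -0.376]]
wrist_force: [-0.5, -1.3, 2.0]
gripper_width: 0.227
```

Call:
{"fn": "jog_arm", "kwargs": {
  "series": [
    [[0, 0.0033, -0.0003], [-2.0, 0, 0], 0],
    [[0, 0.0033, -0.0004], [-2.0, 0, 0], 0],
    [[0, 0, 0], [0, 0, 0], 0]
  ]
}}

```text
time_s: 11.15
tcp_pos: [0.5612, -0.1225, 0.0288]
ee_rot: [[-0.999, 0.014, -0.031], [0.034, 0.439, -0.898], [0.001, -0.898, -0.439]]
wrist_force: [0.9, -0.9, 2.4]
gripper_width: 0.23
```

```bash
python3 - <<'E'
from h import *
s=sense();print(s["time_s"],np.round(s["tcp_pos"],4),np.round(s["wrist_force"],1))
a=capture("side");np.save("s4.npy",a);b=np.load("s3.npy")
f=lambda a:cv2.resize(a[145:210,220:300],None,fx=5,fy=5,interpolation=cv2.INTER_CUBIC)
cv2.imwrite("pics/p4.png",np.hstack([f(b),f(a)])[:,:,::-1])
E
```

```text
11.15 [ 0.5612 -0.1225  0.0288] [ 0.9 -0.9  2.4]
```

View pics/p4.png

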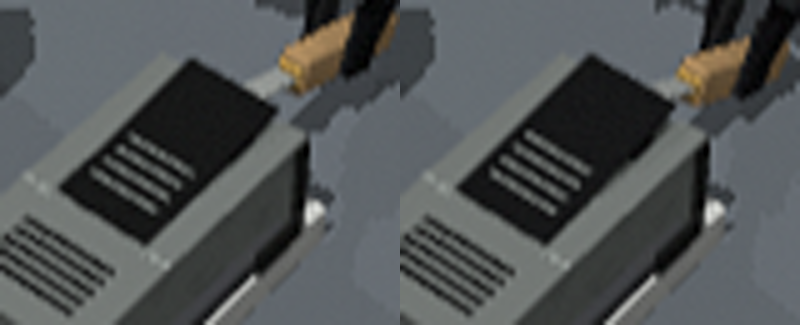

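In the side crops (before, then after) the cover's notch corners rise further, about 12–15 mm by my estimate and roughly level. Next I unpivot and see whether it stays.

```bash
cat > cov.py <<'E'
from plan import *
C=np.array([.5668,.0609,0]);X=-Rdown(-181.8)[:,2];Y=np.cross([0,0,1],X)
W=lambda x,y,z:C+X*x+Y*y+np.array([0,0,z])
def corners(im):
    m=(im.max(2)<48).astype(np.uint8); o=np.zeros_like(m); o[145:200,225:284]=m[145:200,225:284]
    n,l,st,ce=cv2.connectedComponentsWithStats(o); i=1+np.argmax(st[1:,4]); v,u=np.where(l==i)
    r=[]
    for d in ((0,-1),(1,-.3),(-1,.2),(0,1)):
        q=u*d[0]+v*d[1]; k=q>=q.max()-.6; r.append((u[k].mean().round(1),v[k].mean().round(1)))
    return st[i].tolist(),r
E
python3 - <<'E'
from cov import *
for f in("side0","s3","s4"): print(f,corners(np.load(f+".npy")))
sync()
F=np.array([.5636,-.042,.078]);ax=Rdown(-181.8)[:,0];p0=np.array([.5609,-.135,.0697]);R0=Rdown(-181.8)
w=[]
for a in (23,20,17,14,11,8,5,2,0):
    Q=Ro.from_rotvec(-a*ax,degrees=True).as_matrix();w.append((F+Q@(p0-F)+[0,0,.001],Q@R0,0,1))
plan(w,dec=4)
E
```

```text
side0 ([232, 160, 43, 34, 593], [(np.float64(257.5), np.float64(160.0)), (np.float64(274.0), np.float64(169.0)), (np.float64(232.0), np.float64(182.5)), (np.float64(248.5), np.float64(193.0))])
s3 ([232, 157, 43, 37, 629], [(np.float64(258.0), np.float64(157.0)), (np.float64(274.0), np.float64(166.5)), (np.float64(232.0), np.float64(182.0)), (np.float64(248.5), np.float64(193.0))])
s4 ([232, 156, 43, 38, 646], [(np.float64(258.0), np.float64(156.0)), (np.float64(274.0), np.float64(166.0)), (np.float64(232.0), np.float64(182.0)), (np.float64(248.5), np.float64(193.0))])
9 [[[0, -0.0062, -0.001], [3.0, -0.1, 0], 0], [[0, -0.0048, 0.0003], [3.0, 0, 0], 0], [[0, -0.0049, 0.0003], [3.0, 0, 0], 0], [[0, -0.0049, 0.0003], [3.0, 0, 0], 0], [[0, -0.0049, 0.0003], [3.0, 0, 0], 0], [[0, -0.0049, 0.0004], [3.0, 0, 0], 0], [[0, -0.0048, 0.0003], [3.0, 0, 0], 0], [[0, -0.0049, 0.0003], [3.0, 0, 0], 0], [[0, -0.0033, 0.0002], [2.0, 0, 0], 0]]
end [ 0.5609 -0.135   0.0707]
```

Call:
{"fn": "jog_arm", "kwargs": {
  "series": [
    [[0, -0.0062, -0.001], [3.0, 0, 0], 0],
    [[0, -0.0048, 0.0003], [3.0, 0, 0], 0],
    [[0, -0.0049, 0.0003], [3.0, 0, 0], 0],
    [[0, -0.0049, 0.0003], [3.0, 0, 0], 0],
    [[0, -0.0049, 0.0003], [3.0, 0, 0], 0],
    [[0, -0.0049, 0.0004], [3.0, 0, 0], 0],
    [[0, -0.0048, 0.0003], [3.0, 0, 0], 0],
    [[0, -0.0049, 0.0003], [3.0, 0, 0], 0],
    [[0, -0.0033, 0.0002], [2.0, 0, 0], 0]
  ]
}}

```text
time_s: 12.32
tcp_pos: [0.5601, -0.1339, 0.0707]
ee_rot: [[-0.999, -0.002, -0.032], [0.032, -0.001, -0.999], [0.002, -1.0, 0.002]]
wrist_force: [-0.7, -2.2, 0.0]
gripper_width: 0.227
```

```bash
python3 - <<'E'
from cov import *
s=sense();print(s["time_s"],np.round(s["tcp_pos"],4),np.round(s["wrist_force"],1))
a=capture("side");np.save("s5.npy",a);print(corners(a))
f=lambda a:cv2.resize(a[140:210,220:300],None,fx=5,fy=5,interpolation=cv2.INTER_CUBIC)
cv2.imwrite("pics/p5.png",np.hstack([f(np.load("side0.npy")),f(a)])[:,:,::-1])
E
```

```text
12.325 [ 0.5601 -0.1339  0.0707] [-0.7 -2.2  0. ]
([232, 156, 43, 38, 648], [(np.float64(258.0), np.float64(156.0)), (np.float64(274.0), np.float64(165.5)), (np.float64(232.0), np.float64(182.0)), (np.float64(249.0), np.float64(193.0))])
```

View pics/p5.png

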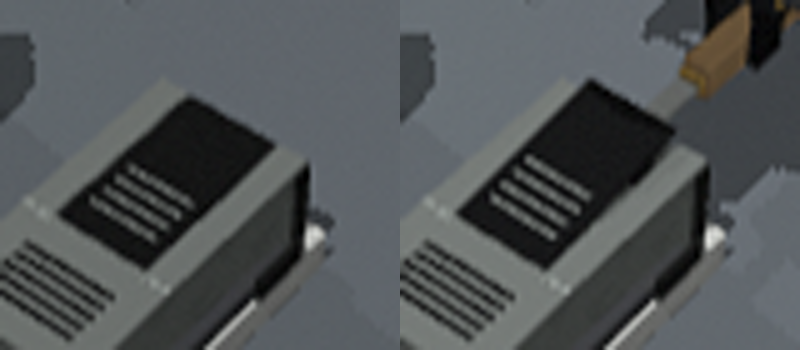

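Left is before, right is now: with the tool levelled, both notch corners sit the same 3.8 px (about 14 mm) higher, so the cover has popped, is level and stays ajar. Next I withdraw and return the tool to its mat.

```bash
python3 - <<'E'
from plan import *
R=Rdown(-175.1);T=Rdown(-181.8);p=state()[0]
a=p+T@[0,0,.055]
plan([(p+T@[0,-.001,.05],T,0),((.53,-.23,.1),T,0),((.467,-.36,.09),R,0),((.467,-.361,.03),R,0),((.467,-.361,.0095),R,0,3),((.467,-.361,.0095),R,.04,3)],dec=3,step=.035)
E
```

```text
10 [[[0, 0, 0.025], [0, 0, 0], 0], [[0, -0.001, 0.025], [0, 0, 0], 0], [[0.014, -0.014, 0.023], [0, 0, 0], 0], [[0.014, -0.014, 0.023], [0, 0, 0], 0], [[0.012, 0.002, 0.026], [0, -1.3, 0], 0], [[0.012, 0.002, 0.026], [0, -1.4, 0], 0], [[0.013, 0.002, 0.026], [0, -1.3, 0], 0], [[0.014, 0.002, 0.026], [0, -1.4, 0], 0], [[0.014, 0.002, 0.025], [0, -1.3, 0], 0], [[0, 0.03, 0], [0, 0, 0], 0]]
7 [[[0, 0.03, 0.001], [0, 0, 0], 0], [[0, 0.007, 0], [0, 0, 0], 0], [[0, 0.007, 0], [0, 0, 0], 0], [[0, 0.006, 0], [0, 0, 0], 0], [[0, 0, 0], [0, 0, 0], 0.04], [[0, 0, 0], [0, 0, 0], 0.04], [[0, 0, 0], [0, 0, 0], 0.04]]
end [ 0.4668 -0.3611  0.0097]
```

Call:
{"fn": "jog_arm", "kwargs": {
  "series": [
    [[0, 0, 0.025], [0, 0, 0], 0],
    [[0, -0.001, 0.025], [0, 0, 0], 0],
    [[0.014, -0.014, 0.023], [0, 0, 0], 0],
    [[0.014, -0.014, 0.023], [0, 0, 0], 0],
    [[0.012, 0.002, 0.026], [0, -1.3, 0], 0],
    [[0.012, 0.002, 0.026], [0, -1.4, 0], 0],
    [[0.013, 0.002, 0.026], [0, -1.3, 0], 0],
    [[0.014, 0.002, 0.026], [0, -1.4, 0], 0],
    [[0.014, 0.002, 0.025], [0, -1.3, 0], 0],
    [[0, 0.03, 0], [0, 0, 0], 0]
  ]
}}

```text
time_s: 13.62
tcp_pos: [0.4669, -0.3613, 0.0611]
ee_rot: [[-0.997, 0.004, 0.082], [-0.082, -0.001, -0.997], [-0.004, -1.0, 0.002]]
wrist_force: [0.7, -0.0, -2.1]
gripper_width: 0.228
```

Call:
{"fn": "jog_arm", "kwargs": {
  "series": [
    [[0, 0.03, 0.001], [0, 0, 0], 0],
    [[0, 0.007, 0], [0, 0, 0], 0],
    [[0, 0.007, 0], [0, 0, 0], 0],
    [[0, 0, 0], [0, 0, 0], 0],
    [[0, 0, 0], [0, 0, 0], 0]
  ]
}}

```text
time_s: 14.25
tcp_pos: [0.4673, -0.3606, 0.017]
ee_rot: [[-0.996, 0.002, 0.084], [-0.084, -0.001, -0.996], [-0.002, -1.0, 0.001]]
wrist_force: [-0.1, -0.7, -1.1]
gripper_width: 0.231
```

Call:
{"fn": "jog_arm", "kwargs": {
  "series": [
    [[0, 0.005, 0], [0, 0, 0], 0],
    [[0, 0.002, 0], [0, 0, 0], 0],
    [[0, 0, 0], [0, 0, 0], 0]
  ]
}}

```text
time_s: 14.62
tcp_pos: [0.4666, -0.3604, 0.0091]
ee_rot: [[-0.996, -0.0, 0.084], [-0.084, -0.0, -0.996], [0.0, -1.0, 0.0]]
wrist_force: [-0.1, -0.4, -0.7]
gripper_width: 0.231
```

Call:
{"fn": "jog_arm", "kwargs": {
  "series": [
    [[0, 0, 0], [0, 0, 0], 0.05],
    [[0, 0, 0], [0, 0, 0], 0.05],
    [[0, 0, 0], [0, 0, 0], 0.06],
    [[0, 0, 0], [0, 0, 0], 0.07],
    [[0, 0, 0], [0, 0, 0], 0.087]
  ]
}}

```text
time_s: 15.25
tcp_pos: [0.4666, -0.3604, 0.0091]
ee_rot: [[-0.996, 0.0, 0.084], [-0.084, -0.0, -0.996], [-0.0, -1.0, 0.0]]
wrist_force: [-0.7, -0.3, 1.3]
gripper_width: 0.715
```

```bash
python3 - <<'E'
from cov import *
from m import rect
im=capture("top");np.save("t6.npy",im);cm=cam("top")
V=im.max(2)<60
def win(m,x0,y0,x1,y1):
    o=np.zeros_like(m);o[y0:y1,x0:x1]=m[y0:y1,x0:x1];return o
for z in (.09,.096): r,b,s=rect(win(V,238,157,288,188),cm,z);print(z,r,b.tolist(),s)
print("W grasp",W(-.078,0,.0925),W(-.067,0,0))
# lateral midline per column
for u in range(246,286,4):
    v=np.where(V[157:188,u])[0]+157
    if len(v): print(u,v[0],v[-1],px2z(cm,u,(v[0]+v[-1])/2,.096)[:2].round(4),end=' | ')
sync()
T=Rdown(-181.8,6);g=W(-.078,0,.0925)
plan([((.467,-.361,.05),Rdown(-175.1),.087,2),((.48,-.31,.15),Rdown(-175.1),.087),(g+[0,0,.05],T,.087),(g+[0,0,.012],T,.087,2),(g+[0,0,.012],T,.087,2)],step=.05)
E
```

```text
0.09 ((566.9727783203125, 21.890060424804688), (108.75727081298828, 55.402549743652344), 88.17681121826172) [[537.5999755859375, -31.600000381469727], [592.9000244140625, -33.29999923706055], [596.4000244140625, 75.4000015258789], [541.0, 77.0999984741211]] [243 161  41  21 634]
0.096 ((565.7232055664062, 21.928428649902344), (108.08080291748047, 55.05791473388672), 88.17684936523438) [[536.5, -31.200000762939453], [591.5, -33.0], [595.0, 75.0999984741211], [539.9000244140625, 76.80000305175781]] [243 161  41  21 634]
W grasp [ 0.56434996 -0.01706151  0.0925    ] [ 0.56469548 -0.00606694  0.        ]
246 162 180 [0.5671 0.0676] | 250 162 173 [0.5764 0.0566] | 254 161 181 [0.5664 0.046 ] | 258 161 181 [0.566  0.0352] | 262 161 181 [0.5657 0.0245] | 266 161 181 [0.5653 0.0137] | 270 161 181 [0.565  0.0029] | 274 161 181 [ 0.5646 -0.0078] | 278 161 181 [ 0.5643 -0.0186] | 282 161 181 [ 0.5639 -0.0293] | 10 [[[0, -0.02, 0], [0, 0, 0], 0.087], [[0, -0.021, 0.001], [0, -0.1, 0], 0.087], [[-0.006, -0.033, -0.017], [0, 0, 0], 0.087], [[-0.006, -0.033, -0.017], [0, 0, 0], 0.087], [[-0.006, -0.034, -0.016], [0, 0, 0], 0.087], [[-0.016, 0.001, -0.041], [0.9, 1.0, -0.1], 0.087], [[-0.015, 0, -0.041], [0.8, 1.0, 0], 0.087], [[-0.014, 0, -0.041], [0.9, 0.9, 0], 0.087], [[-0.013, -0.001, -0.041], [0.8, 1.0, -0.1], 0.087], [[-0.013, -0.001, -0.042], [0.9, 0.9, 0], 0.087]]
6 [[[-0.012, -0.002, -0.042], [0.8, 1.0, -0.1], 0.087], [[-0.011, -0.003, -0.042], [0.9, 0.9, 0], 0.087], [[0, 0.019, -0.002], [0, 0, 0], 0.087], [[0, 0.019, -0.002], [0, 0, 0], 0.087], [[0, 0, 0], [0, 0, 0], 0.087], [[0, 0, 0], [0, 0, 0], 0.087]]
end [ 0.5642 -0.0166  0.1046]
```

Call:
{"fn": "jog_arm", "kwargs": {
  "series": [
    [[0, -0.02, 0], [0, 0, 0], 0.087],
    [[0, -0.021, 0.001], [0, 0, 0], 0.087],
    [[-0.006, -0.033, -0.017], [0, 0, 0], 0.087],
    [[-0.006, -0.033, -0.017], [0, 0, 0], 0.087],
    [[-0.006, -0.034, -0.016], [0, 0, 0], 0.087],
    [[-0.016, 0.001, -0.041], [0.9, 1.0, -0.1], 0.087],
    [[-0.015, 0, -0.041], [0.8, 1.0, 0], 0.087],
    [[-0.014, 0, -0.041], [0.9, 0.9, 0], 0.087],
    [[-0.013, -0.001, -0.041], [0.8, 1.0, -0.1], 0.087],
    [[-0.013, -0.001, -0.042], [0.9, 0.9, 0], 0.087]
  ]
}}

```text
time_s: 16.55
tcp_pos: [0.5413, -0.0994, 0.145]
ee_rot: [[-1.0, 0.0, -0.0], [0.0, -0.076, -0.997], [-0.0, -0.997, 0.076]]
wrist_force: [0.8, -0.7, 0.2]
gripper_width: 1.002
```

Call:
{"fn": "jog_arm", "kwargs": {
  "series": [
    [[-0.012, -0.002, -0.042], [0.8, 1.0, -0.1], 0.087],
    [[-0.011, -0.003, -0.042], [0.9, 0.9, 0], 0.087],
    [[0, 0.019, -0.002], [0, 0, 0], 0.087],
    [[0, 0.019, -0.002], [0, 0, 0], 0.087],
    [[0, 0, 0], [0, 0, 0], 0.087],
    [[0, 0, 0], [0, 0, 0], 0.087]
  ]
}}

```text
time_s: 17.3
tcp_pos: [0.5653, -0.0169, 0.1053]
ee_rot: [[-0.999, -0.002, -0.033], [0.033, -0.105, -0.994], [-0.002, -0.995, 0.105]]
wrist_force: [0.2, 0.0, -0.0]
gripper_width: 1.0
```

```bash
python3 - <<'E'
from cov import *
s=sense();print(s["time_s"],np.round(s["tcp_pos"],4),np.round(s["wrist_force"],1),np.round(s["ee_rot"],3).tolist())
a=capture("side");t=capture("top");np.save("s7.npy",a);np.save("t7.npy",t)
f=lambda a,b:cv2.resize(a[b[1]:b[3],b[0]:b[2]],(400,400),interpolation=cv2.INTER_CUBIC)
cv2.imwrite("pics/p7.png",np.hstack([f(a,(210,130,310,230)),f(t,(335,165,435,265))])[:,:,::-1])
E
```

```text
17.3 [ 0.5653 -0.0169  0.1053] [ 0.2  0.  -0. ] [[-0.999, -0.002, -0.033], [0.033, -0.105, -0.994], [-0.002, -0.995, 0.105]]
```

View pics/p7.png

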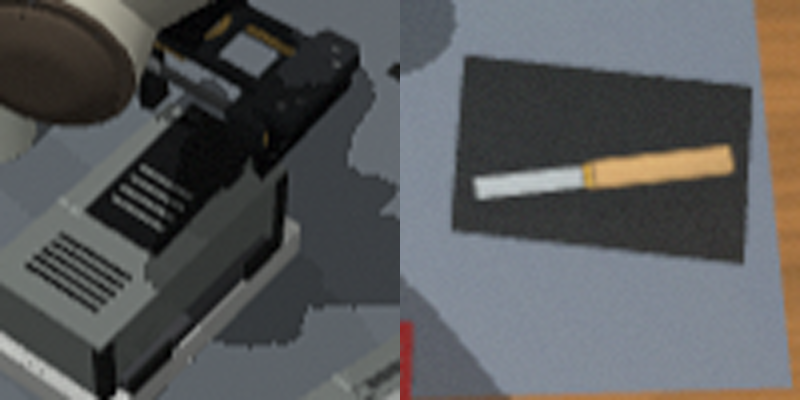

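On the right the tool lies on its mat, tip at about (475,187) in the crop. On the left the gripper straddles the cover's notch end. Now down to just above the rims.

Call:
{"fn": "jog_arm", "kwargs": {
  "series": [
    [[0, 0.005, -0.0006], [0, 0, 0], 0.087],
    [[0, 0.004, -0.0004], [0, 0, 0], 0.087],
    [[0, 0.003, -0.0003], [0, 0, 0], 0.087],
    [[0, 0, 0], [0, 0, 0], 0.087]
  ]
}}

```text
time_s: 17.9
tcp_pos: [0.5646, -0.0169, 0.0922]
ee_rot: [[-0.999, -0.003, -0.033], [0.033, -0.105, -0.994], [-0.0, -0.994, 0.105]]
wrist_force: [-0.8, -0.5, 0.6]
gripper_width: 0.999
```

Call:
{"fn": "jog_arm", "kwargs": {
  "series": [
    [[0, 0, 0], [0, 0, 0], 0.055],
    [[0, 0, 0], [0, 0, 0], 0.05],
    [[0, 0, 0], [0, 0, 0], 0.05],
    [[0, 0, 0], [0, 0, 0], 0.05],
    [[0, 0, 0], [0, 0, 0], 0.05],
    [[0, 0, 0], [0, 0, 0], 0.05]
  ]
}}

```text
time_s: 18.65
tcp_pos: [0.565, -0.0167, 0.0927]
ee_rot: [[-0.999, -0.002, -0.033], [0.033, -0.105, -0.994], [-0.001, -0.995, 0.105]]
wrist_force: [1.2, -0.4, 0.2]
gripper_width: 0.685
```

The opening of 59.6 mm matches the 60 mm cover. Drawing it 8 mm towards its -x.

Call:
{"fn": "jog_arm", "kwargs": {
  "series": [
    [[0, 0, 0], [0, 0, 0], 0.04],
    [[0, 0, 0.002], [0, 0, 0], 0.04],
    [[0, 0, 0.002], [0, 0, 0], 0.04],
    [[0, 0, 0.002], [0, 0, 0], 0.04],
    [[0, 0, 0.002], [0, 0, 0], 0.04],
    [[0, 0, 0], [0, 0, 0], 0.04]
  ]
}}

```text
time_s: 19.4
tcp_pos: [0.5644, -0.025, 0.0933]
ee_rot: [[-0.999, -0.003, -0.033], [0.033, -0.105, -0.994], [-0.0, -0.994, 0.105]]
wrist_force: [0.2, -0.7, -0.5]
gripper_width: 0.68
```

Call:
{"fn": "jog_arm", "kwargs": {
  "series": [
    [[0, -0.004, 0], [0, 0, 0], 0.04],
    [[0, -0.004, 0], [0, 0, 0], 0.04],
    [[0, 0, 0], [0, 0, 0], 0.04]
  ]
}}

```text
time_s: 19.77
tcp_pos: [0.5649, -0.0237, 0.1019]
ee_rot: [[-0.999, -0.002, -0.033], [0.033, -0.104, -0.994], [-0.002, -0.995, 0.104]]
wrist_force: [0.3, 0.2, -0.6]
gripper_width: 0.679
```

Call:
{"fn": "jog_arm", "kwargs": {
  "series": [
    [[0, -0.01, 0.002], [0, 0, 0], 0.04],
    [[0, -0.015, 0.002], [0, 0, 0], 0.04],
    [[0, -0.025, 0.003], [0, 0, 0], 0.04],
    [[0, -0.03, 0.003], [0, 0, 0], 0.04],
    [[0, 0, 0], [-6, 0, 0], 0.04],
    [[0, 0, 0], [0, 0, 0], 0.04]
  ]
}}

```text
time_s: 20.52
tcp_pos: [0.5653, -0.0262, 0.184]
ee_rot: [[-0.999, 0.004, -0.035], [0.035, 0.001, -0.999], [-0.004, -1.0, -0.001]]
wrist_force: [0.6, 1.0, -0.7]
gripper_width: 0.685
```

```bash
python3 - <<'E'
from cov import *
s=sense();print(s["time_s"],np.round(s["tcp_pos"],4),np.round(s["wrist_force"],2),s["gripper_width"])
a=capture("side");np.save("s8.npy",a)
cv2.imwrite("pics/p8.png",cv2.resize(a[90:290,170:340],None,fx=3,fy=3,interpolation=cv2.INTER_CUBIC)[:,:,::-1])
E
```

```text
20.525 [ 0.5653 -0.0262  0.184 ] [ 0.64  1.02 -0.71] 0.6850513150187502
```

View pics/p8.png

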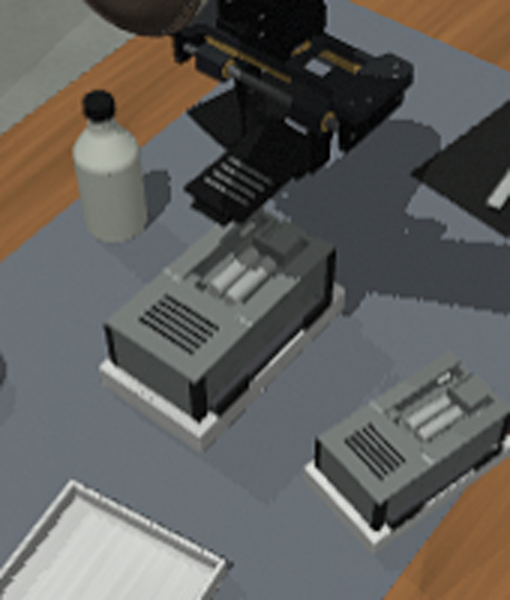

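The cover is off and held level, and the compartment is empty. Next I carry it to the tray.

```bash
python3 - <<'E'
from cov import *
sync()
T=Rdown(-174,0);L=Rdown(-174,5);g=np.array([.4856,.2937,0])
plan([(g+[0,0,.17],T,.04),(g+[0,0,.06],L,.04,3),(g+[0,0,.024],L,.04,3),(g+[0,0,.024],L,.04,2)],step=.045)
E
```

```text
10 [[[0.011, 0.002, -0.04], [0, -1.0, 0], 0.04], [[0.011, 0.002, -0.04], [0, -1.0, 0], 0.04], [[0.01, 0.001, -0.04], [0, -1.0, 0], 0.04], [[0.009, 0.002, -0.04], [0, -1.0, 0], 0.04], [[0.008, 0.001, -0.04], [0, -1.0, 0], 0.04], [[0.008, 0.002, -0.04], [0, -1.0, 0], 0.04], [[0.007, 0.001, -0.041], [0, -1.0, -0.1], 0.04], [[0.007, 0.002, -0.041], [-0.1, -1.0, 0], 0.04], [[0, 0.037, 0], [1.7, 0, 0], 0.04], [[0, 0.036, -0.001], [1.7, 0, 0], 0.04]]
6 [[[0, 0.037, -0.002], [1.6, 0, 0], 0.04], [[0, 0.012, -0.001], [0, 0, 0], 0.04], [[0, 0.012, -0.001], [0, 0, 0], 0.04], [[0, 0.012, -0.001], [0, 0, 0], 0.04], [[0, 0, 0], [0, 0, 0], 0.04], [[0, 0, 0], [0, 0, 0], 0.04]]
end [0.4854 0.2938 0.0235]
```

Call:
{"fn": "jog_arm", "kwargs": {
  "series": [
    [[0.011, 0.002, -0.04], [0, -1.0, 0], 0.04],
    [[0.011, 0.002, -0.04], [0, -1.0, 0], 0.04],
    [[0.01, 0.001, -0.04], [0, -1.0, 0], 0.04],
    [[0.009, 0.002, -0.04], [0, -1.0, 0], 0.04],
    [[0.008, 0.001, -0.04], [0, -1.0, 0], 0.04],
    [[0.008, 0.002, -0.04], [0, -1.0, 0], 0.04],
    [[0.007, 0.001, -0.041], [0, -1.0, 0], 0.04],
    [[0.007, 0.002, -0.041], [0, -1.0, 0], 0.04],
    [[0, 0.037, 0], [1.7, 0, 0], 0.04],
    [[0, 0.036, -0.001], [1.7, 0, 0], 0.04]
  ]
}}

```text
time_s: 21.82
tcp_pos: [0.4839, 0.2955, 0.0951]
ee_rot: [[-0.994, 0.008, 0.108], [-0.109, -0.061, -0.992], [-0.002, -0.998, 0.061]]
wrist_force: [0.5, 0.2, -0.2]
gripper_width: 0.681
```

Call:
{"fn": "jog_arm", "kwargs": {
  "series": [
    [[0, 0.037, -0.002], [1.6, 0, 0], 0.04],
    [[0, 0.012, -0.001], [0, 0, 0], 0.04],
    [[0, 0.012, -0.001], [0, 0, 0], 0.04],
    [[0, 0.012, -0.001], [0, 0, 0], 0.04],
    [[0, 0, 0], [0, 0, 0], 0.04],
    [[0, 0, 0], [0, 0, 0], 0.04]
  ]
}}

```text
time_s: 22.58
tcp_pos: [0.4851, 0.2945, 0.0234]
ee_rot: [[-0.994, 0.011, 0.106], [-0.106, -0.086, -0.991], [-0.002, -0.996, 0.086]]
wrist_force: [0.0, 0.7, -0.5]
gripper_width: 0.679
```

```bash
python3 - <<'E'
from cov import *
s=sense();print(s["time_s"],np.round(s["tcp_pos"],4),np.round(s["wrist_force"],2),s["gripper_width"])
a=capture("side");t=capture("top")
f=lambda a,b:cv2.resize(a[b[1]:b[3],b[0]:b[2]],(400,400),interpolation=cv2.INTER_CUBIC)
cv2.imwrite("pics/p9.png",np.hstack([f(a,(140,230,260,350)),f(t,(105,160,205,260))])[:,:,::-1])
E
```

```text
22.575 [0.4851 0.2945 0.0234] [ 0.04  0.7  -0.45] 0.679424369371024
```

View pics/p9.png

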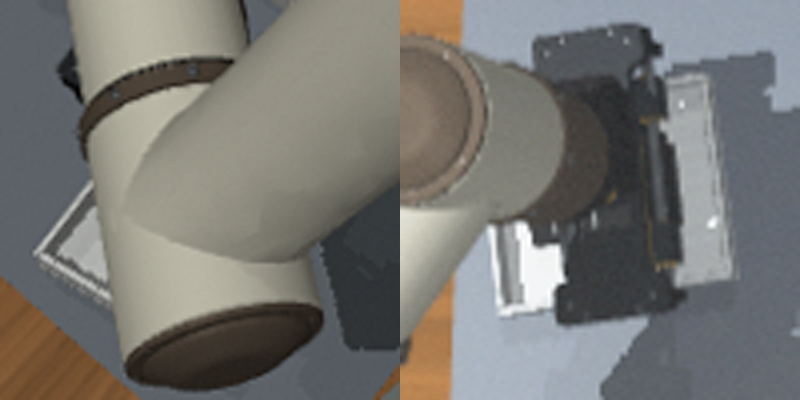

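The arm hides the cover, but in the top view the gripper sits within the tray's outline (490–735). Lowering to contact.

Call:
{"fn": "jog_arm", "kwargs": {
  "series": [
    [[0, 0.004, 0], [0, 0, 0], 0.04],
    [[0, 0.002, 0], [0, 0, 0], 0.04],
    [[0, 0, 0], [0, 0, 0], 0.04]
  ]
}}

```text
time_s: 23.05
tcp_pos: [0.4847, 0.2936, 0.0166]
ee_rot: [[-0.994, 0.01, 0.106], [-0.106, -0.087, -0.991], [-0.001, -0.996, 0.088]]
wrist_force: [-0.5, -0.5, 0.1]
gripper_width: 0.678
```

Call:
{"fn": "jog_arm", "kwargs": {
  "series": [
    [[0, 0.001, 0], [0, 0, 0], 0.04],
    [[0, 0.001, 0], [0, 0, 0], 0.04],
    [[0, 0, 0], [0, 0, 0], 0.04]
  ]
}}

```text
time_s: 23.42
tcp_pos: [0.4848, 0.2936, 0.0159]
ee_rot: [[-0.994, 0.011, 0.107], [-0.107, -0.087, -0.99], [-0.001, -0.996, 0.088]]
wrist_force: [-1.6, -1.2, 7.2]
gripper_width: 0.68
```

Contact of 7 N came at the expected height. Opening to 75 mm (limits finger spread inside the tray), then rising and moving off.

Call:
{"fn": "jog_arm", "kwargs": {
  "series": [
    [[0, -0.001, 0], [0, 0, 0], 0.065],
    [[0, 0, 0], [0, 0, 0], 0.07],
    [[0, 0, 0], [0, 0, 0], 0.075],
    [[0, 0, 0], [0, 0, 0], 0.075]
  ]
}}

```text
time_s: 23.92
tcp_pos: [0.4846, 0.2935, 0.0155]
ee_rot: [[-0.994, 0.01, 0.106], [-0.106, -0.087, -0.991], [-0.001, -0.996, 0.088]]
wrist_force: [-0.3, -0.3, 0.1]
gripper_width: 0.854
```

Call:
{"fn": "jog_arm", "kwargs": {
  "series": [
    [[0, -0.01, 0], [0, 0, 0], 0.075],
    [[0, -0.03, 0], [0, 0, 0], 0.075],
    [[0, -0.05, 0], [0, 0, 0], 0.075],
    [[0, -0.05, 0], [0, 0, 0], 0.075],
    [[0, -0.03, 0.04], [0, 0, 0], 0.075],
    [[0, 0, 0.06], [0, 0, 0], 0.075],
    [[0, 0, 0.06], [0, 0, 0], 0.075],
    [[0, 0, 0.06], [0, 0, 0], 0.075],
    [[0, 0, 0.06], [0, 0, 0], 0.075],
    [[0, 0, 0], [0, 0, 0], 0.075]
  ]
}}

```text
time_s: 25.18
tcp_pos: [0.5124, 0.0277, 0.2107]
ee_rot: [[-0.995, 0.011, 0.1], [-0.101, -0.086, -0.991], [-0.002, -0.996, 0.087]]
wrist_force: [-0.5, -0.3, 0.2]
gripper_width: 0.863
```

```bash
python3 - <<'E'
from cov import *
s=sense();print(s["time_s"],np.round(s["tcp_pos"],4),np.round(s["wrist_force"],2),s["gripper_width"])
a=capture("side");t=capture("top")
f=lambda a,b:cv2.resize(a[b[1]:b[3],b[0]:b[2]],(400,400),interpolation=cv2.INTER_CUBIC)
z=np.zeros((600,800,3),np.uint8);z[:400]=np.hstack([f(a,(140,220,270,350)),f(t,(105,160,205,260))])
z[400:,:266]=cv2.resize(t,(266,200));z[400:,266:532]=cv2.resize(a,(266,200));z[400:,532:798]=cv2.resize(np.load("top0.npy"),(266,200))
cv2.imwrite("pics/p10.png",z[:,:,::-1])
E
```

```text
25.175 [0.5124 0.0277 0.2107] [-0.52 -0.33  0.17] 0.8632944047524267
```

View pics/p10.png

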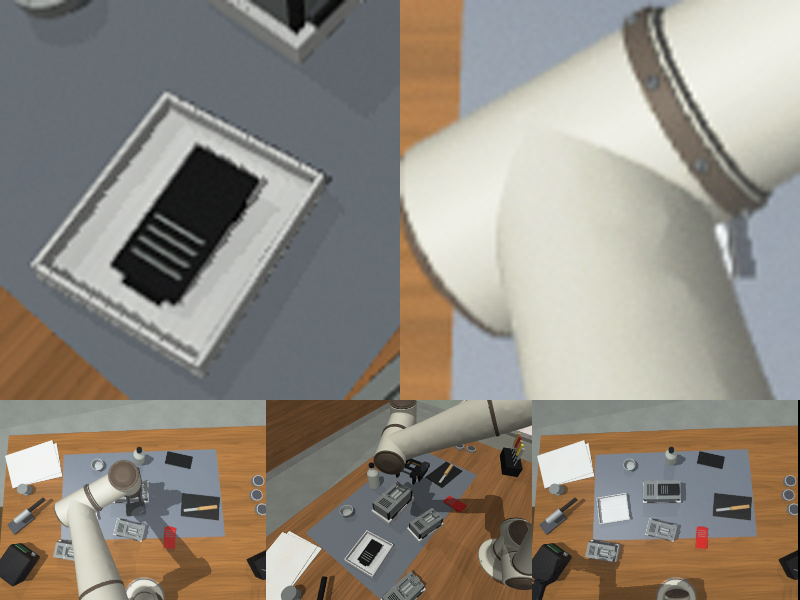

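The side crop shows the cover lying right side up inside the tray, from (115,270) to (265,180), with its tongue to the lower left. The tool is on the mat, everything else is where it was, and the gripper is free. Handing in.

```bash
python3 -c "
from station import *
print(finish_job())"
```

```text
the job is handed in; nothing more can be done
None
```

The job is done and handed in at about 25 s of the 69 s. I slid the tool's blade into the notch and levered the cover up on both sides. After laying the tool back on its mat, I drew the cover about 8 mm out from under the lip, lifted it off and laid it in the tray.

What the last checks showed:
- **Cover ajar:** with the tool levelled, both notch-end corners stood equally high. I read that as about 14 mm up, where about 12.5 mm was expected; one pixel is about 4 mm there.
- **Forces:** nothing I read between moves passed about 8 N, but peaks within a move are not reported.
- **Tool:** it lies on its mat in the last pictures.
- **Cover in tray:** it lies right side up inside the walls. It rests on its legs and tongue, so I expect a slope of about 5°, which I did not measure. The arm hid the tray from the top camera, so this rests on the side view alone.
- **Other things:** the other things look unmoved in the last pictures, as far as the arm leaves them in view. I judged that by eye rather than measuring it.

One check disagreed. The first wrist-camera position of the tool was about 7 mm off the top camera's, most likely because the arm was still settling. I went by the top camera, and the grasp was sound.

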